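# Turn the air scribe's flow dial up four clicks

### The arm

A 7-joint arm with a two-finger parallel gripper is mounted at the origin on the work surface. World frame = base frame: x ahead of the robot, y to its left, z up, the work surface at z = 0. Lengths are in m, angles in rad, forces in N, time in s.
With the tool pointing down it reaches from about 0.35 to 0.9 m from the base axis. Payload 19.9 kg.
Tool frame: the origin (TCP) lies midway between the tips of the shut fingers; the grasp point (between the pads) lies 19 mm behind it; z points along the fingers, y is the line along which they close (so a half turn about z gives the same grasp; the last joint's range is limited). The gripper opens to 85 mm and grips with 20 to 120 N. Pads are 22 mm wide; open, the fingers measure 114 mm over their backs; the gripper's body (76 mm by 85 mm) begins 54 mm behind the grasp point. The pads swing forward as they close: fully open they stand 13 mm farther back than shut.
Start: joints at [1.169, 0.417, -0.01, 1.614, 0.005, 1.111, -0.053], TCP at [0.221, -0.585, 0.202] pointing down, gripper open.
Joint ranges: [-2.81, 2.81], [-0.39, 2.02], [-1.27, 1.25], [0.06, 2.57], [-1.19, 4.33], [0.19, 2], [-2.82, 2.82]. Speed limits (rad/s): [1.89, 1.89, 2.39, 2.39, 3.01, 3.01, 3.01].

### API

Orientations are given as [roll, pitch, yaw] about the fixed x, y, z axes, in that order (R = Rz(yaw) Ry(pitch) Rx(roll)).
In Python, from plant import arm gives the robot as it stands.
- The arm moves only by the shell command python3 -m inch 'ROWS' [FORCE]. ROWS is a JSON object whose one key "steps" holds a list that holds one entry, the list of rows, each a list of 7 numbers: the turn, a rotation vector about the world's x, y, z in units of 8 degrees (1.0 is 8 degrees), then the shift along the world's x, y, z in units of 40 mm (1.0 is 40 mm), then the opening, from 0 (shut) to 1 (fully open). A call has 1 to 8 rows; each row is the pose to reach, as a shift and turn from the pose commanded when the call began; what a row does not reach only later rows make up. A row lasts 1/8 s, in which the tool goes at most 62.5 mm and 10.7 degrees, less where a joint would pass 70% of its speed; a pose out of reach is approached as far as the arm can. A call with a gripper value outside its range is refused whole. The fingers move at their own pace and stop on an object; FORCE is the grip in N (left out, the last holds). Time passes only in rows, so rows that repeat a pose let the fingers close. It gives the time, the measured TCP pose, the force, the opening and the grip force at its end, in the units of the state.
- arm.read_state(): the state, without advancing time (a new reading comes with each control period).
- arm.camera(name): name is "scene" or "side" or "wrist"; returns a dict with "image" (420x560x3 uint8, red, green, blue), "K" (3x3 intrinsics, pixels), "cam_to_world" (4x4, takes a point from camera to world coordinates); the wrist camera has in their place "T_tool_cam" (4x4, takes a point from camera to tool coordinates, whose origin is the TCP and whose axes are the flange's). Camera axes: x right, y up, looking along -z (the intrinsics and any distortion apply to the point x, -y, -z); pixel columns grow to the right and rows downward; lengths in m; the calibration is good to about 2 mm. A picture is of the moment at which its call begins: read the wrist's pose just before it. There is no depth.
- arm.hand_in(): hands the job in; it is judged then, once.
Trained networks look in a picture, given as the dict that the camera call returned (one of the last four; its "shot" number tells which), for a name from the list of things; names that differ only in an ending like _2 or _b are one class to them, and where a whole thing is asked for, a point or a joint stands for the part that bears it (a point fixed in the world has none). Each returns a list of dicts, best first, with "p" (0 to 1); they miss things now and then, are a little off and sometimes report something else, mostly with a low value. They report only what shows in the picture. A call takes as long as a camera call.
- arm.cut_out(name, picture): "region" (420x560 bool, what is visible of it) and "location" ([column, row] in pixels, amid what is visible of it).
The state is a dict: "clock": time; "joint_positions": joint angles; "dq": joint speeds; "joint_torque": joint torques, N m; "tcp_pos": TCP position; "eef_rot": TCP orientation; "ft_force": force on the tool from outside, world axes, zero at the start; "wrist_torque": the same for the moment, N m; "gripper_width": finger opening in m; "grasp_force": force on a finger pad.
Only numpy, scipy, OpenCV 4.12 (cv2) and the standard library are available. Lean on these libraries where they do the work, as an engineer would, in place of code of your own. Each camera call takes 0.05 s, during which the arm holds its last target. There are 200 camera calls.

### The job

The rock on this fossil has turned hard, so the air scribe needs more air: with a fingertip, gently push the black pointer of the click-stop dial on the blue control console round clockwise (as seen from above) by exactly four clicks from where it stands now, without going past the fourth, and leave it resting in that click. Do not grip or pinch the dial, and leave the scribe, the fossil nodule, the glue jar and the brush where they are.

Things in the scene. Friction and masses are not known exactly. Their poses are not given: they have to be found in the camera images.
- console: Blue air control console, 200 x 240 mm (x, y), 80 mm high to its light top panel, fixed to the bench. Origin: centre of its underside; +x away from the user, y left, z up. Dial axis at (-15, +45) mm from its centre. Also on the panel: gauge at (+52, -35), 12 mm high, 54 across; rocker switch at (-62, -40), 7 high; saddles with the scribe along y = -92, 31 high.
- dial (a joint): Dial angle in rad, growing clockwise seen from above. Eleven clicks at 0, 0.349, ... 3.491 (20 degrees apart), end stops just beyond; starts in one of the first four. At q the pointer stands (100 degrees - q) anticlockwise from the console's +x. Between clicks it resists with up to 0.13 Nm (4 N at 32 mm out) a quarter of the way, nothing half way; from there it snaps by itself into the next click.
- dial_axis (a point): Dial axis at the height of the pointer's top, 108 mm above the bench; x along the pointer to its tip, z up. Silver-grey round skirt, diameter 60, top 88 mm above the bench; on it a black pointer bar with upright sides and a white line, 12 wide, from 88 to 108 mm above the bench, reaching 42 mm from the axis at the tip, 24 at the tail; hub of 26 mm diameter, 106 high.
- pointer_tip (a point): Point on the pointer's top on its centre line, 40 mm from the dial axis, 2 mm short of the pointer's end; 108 mm above the bench. Axes as dial_axis. Printed marks on the panel show the eleven click positions, 47 to 60 mm from the axis.
- scribe: Air scribe (pen-like hand tool, blue sleeve 18 mm in diameter, steel nose, 172 mm long) lying loose in the two saddles on the console's right edge, along the console's x. Origin under its middle. Leave it.
- nodule: Half of a brown rock nodule with dark ribs showing, about 130 mm across and 65 mm high, lying loose on a round cork mat (160 mm across, 12 mm high) to the left of the console. Origin: centre of its underside. Leave it.
- glue_jar: Amber jar with black cap, 52 mm in diameter, 85 mm high, loose on the bench to the right of the console. Origin: centre of its underside. Leave it.
- brush: Slim brush, wooden handle, steel ferrule and dark bristles, 160 mm long, 12 mm thick, lying loose on the bench to the right and in front of the console. Origin under its middle. Leave it.

How it is judged:
By the outcome, as a careful person would: the job done as asked, in the order asked, and still so for the second after the job is handed in, with the robot touching nothing.
It also fails if it takes over 48 s, if anything falls off the work surface, if the arm or the gripper's body presses on something with over 40 N, if the wrist force passes 120 N, or if a joint passes its speed limit or range.

## Working session

There is one attempt and no reset: what is moved stays moved. The work goes in short steps, Python scripts to look and compute and a shell command to move; the robot and the scene stay as the last step left them, time stands still between calls to the robot, and variables do not carry over. Pictures are saved under pics/ and viewed, at most 10 in all, crops included, and the job is handed in when it is done.

```bash
mkdir -p pics; ls; cat > h.py <<'E'
import numpy as np,cv2
from plant import arm
def shot(n,f):
    c=arm.camera(n); cv2.imwrite('pics/'+f,cv2.cvtColor(c['image'],cv2.COLOR_RGB2BGR)); return c
def topx(c,P,T=None):
    T=c['cam_to_world'] if T is None else T
    P=np.atleast_2d(P); q=(P-T[:3,3])@T[:3,:3]; q=q*[1,-1,-1]
    u=q@np.array(c['K']).T; return u[:,:2]/u[:,2:]
def ray(c,px,z,T=None):
    T=np.array(c['cam_to_world']) if T is None else T
    d=np.linalg.inv(c['K'])@[px[0],px[1],1]; d=T[:3,:3]@(d*[1,-1,-1]); o=T[:3,3]
    return o+d*(z-o[2])/d[2]
E
python3 - <<'E'
from h import *
print({k:np.round(v,3) for k,v in arm.read_state().items()})
for n in('scene','side'):
    c=shot(n,n+'0.png'); print([k for k in c],np.round(c['K'],1).tolist(),np.round(c['cam_to_world'],3).tolist())
    for t in('console','dial','pointer_tip','dial_axis','glue_jar','brush','nodule','scribe'):
        for d in arm.cut_out(t,c)[:2]: print(n,t,round(d['p'],2),np.round(d['location']),d['region'].sum())
E
```

```text
pics
{'clock': np.float64(0.0), 'joint_positions': array([ 1.168,  0.418, -0.01 ,  1.614,  0.005,  1.111, -0.053]), 'dq': array([ 0.   , -0.   ,  0.003, -0.001,  0.002, -0.001, -0.   ]), 'joint_torque': array([ 0.0000e+00, -8.6445e+01,  6.7900e-01, -4.3491e+01,  1.9000e-02,
        7.0000e-03,  0.0000e+00]), 'tcp_pos': array([ 0.221, -0.584,  0.201]), 'eef_rot': array([-3.14 ,  0.   ,  0.361]), 'ft_force': array([-0.446,  0.837, -0.61 ]), 'wrist_torque': array([ 0.027, -0.029, -0.034]), 'grasp_force': np.float64(0.0), 'gripper_width': np.float64(0.085)}
['image', 'K', 'cam_to_world', 'shot'] [[390.2, 0.0, 277.5], [0.0, 390.2, 208.7], [0.0, 0.0, 1.0]] [[0.107, -0.723, 0.683, 1.078], [0.994, 0.084, -0.066, 0.037], [-0.01, 0.686, 0.727, 0.685], [0.0, 0.0, 0.0, 1.0]]
scene console 0.85 [315. 221.] 9629
scene dial 0.73 [233. 273.] 1044
scene dial 0.71 [327. 192.] 539
scene pointer_tip 0.75 [327. 193.] 514
scene dial_axis 0.71 [326. 191.] 501
scene glue_jar 0.92 [232. 274.] 1088
scene brush 0.73 [206. 225.] 231
scene nodule 0.93 [396. 180.] 1827
scene nodule 0.4 [232. 274.] 1027
scene scribe 0.84 [271. 218.] 482
['image', 'K', 'cam_to_world', 'shot'] [[445.6, 0.0, 280.8], [0.0, 445.6, 203.9], [0.0, 0.0, 1.0]] [[0.973, 0.171, -0.154, 0.396], [-0.23, 0.697, -0.679, -0.541], [-0.008, 0.696, 0.718, 0.789], [0.0, 0.0, 0.0, 1.0]]
side console 0.96 [261. 208.] 8267
side dial 0.87 [246. 186.] 466
side pointer_tip 0.57 [246. 185.] 441
side dial_axis 0.59 [242. 181.] 475
side glue_jar 0.72 [336. 252.] 950
side brush 0.7 [268. 304.] 446
side nodule 0.93 [205. 154.] 1563
side nodule 0.68 [245. 183.] 490
side scribe 0.63 [280. 215.] 530
```

```bash
python3 - <<'E'
import cv2,numpy as np
a=cv2.imread('pics/scene0.png')[140:310,190:440]; b=cv2.imread('pics/side0.png')[130:330,160:360]
cv2.imwrite('pics/a.png',cv2.resize(a,None,fx=3.2,fy=3.2,interpolation=2)); cv2.imwrite('pics/b.png',cv2.resize(b,None,fx=3,fy=3,interpolation=2))
E
```

```text
(no output)
```

View pics/a.png

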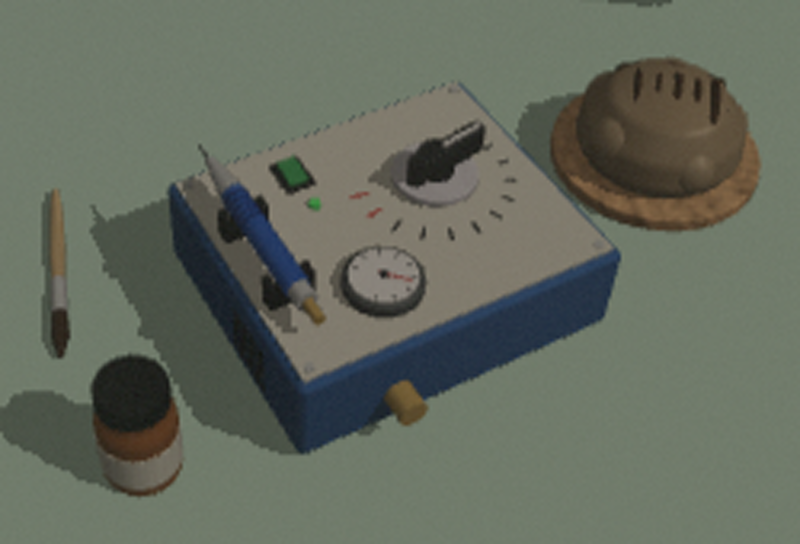

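View pics/b.png

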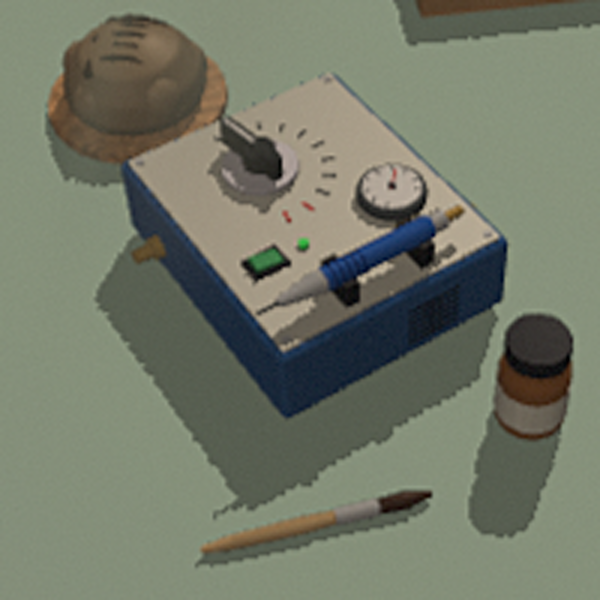

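```bash
cat >> h.py <<'E'
L=lambda p,P: np.array([p[0],p[1],0])+np.array(P)@np.array([[np.cos(p[2]),np.sin(p[2]),0],[-np.sin(p[2]),np.cos(p[2]),0],[0,0,1]])
E
python3 - <<'E'
from h import *
from scipy.optimize import least_squares
cs=arm.camera('scene'); cd=arm.camera('side')
A=np.array([[172,185],[460,83],[618,252],[303,380]])/3.2+[190,140]
B=np.array([[285,352],[127,165],[335,75],[505,240]])/3+[160,130]
C=np.array([[-.1,-.12,.08],[-.1,.12,.08],[.1,.12,.08],[.1,-.12,.08]])
f=lambda p:np.r_[(topx(cs,L(p,C))-A).ravel(),(topx(cd,L(p,C))-B).ravel()]
w=np.mean([ray(cs,a,.08) for a in A],0)
best=min((least_squares(f,[w[0],w[1],y]) for y in np.arange(-3,3,1)),key=lambda r:r.cost); p=best.x
print(p,np.round(best.fun,1))
ax=L(p,[[-.015,.045,.108]])[0]; print('axis',ax)
tips=[ray(cs,np.array([480,128])/3.2+[190,140],.108),ray(cd,np.array([224,118])/3+[160,130],.108)]
for t in tips: d=t-ax; a=np.arctan2(d[1],d[0]); print(np.hypot(*d[:2]),np.degrees(a),'q clicks',(100-(np.degrees(a-p[2])))/20%18)
np.save('p.npy',p)
for nm,c,o,s in(('ovA',cs,[190,140],3.2),('ovB',cd,[160,130],3)):
    im=cv2.cvtColor(c['image'],cv2.COLOR_RGB2BGR); im=im[o[1]:o[1]+(170 if s==3.2 else 200),o[0]:o[0]+(250 if s==3.2 else 200)]
    im=cv2.resize(im,None,fx=s,fy=s,interpolation=2)
    for q in range(11):
        an=np.radians(100-20*q); 
        for r,z,col in((.06,.08,(0,0,255)),(.042,.108,(255,0,255))):
            u=(topx(c,L(p,[[-.015+r*np.cos(an),.045+r*np.sin(an),z]]))[0]-o)*s
            cv2.circle(im,tuple(int(v) for v in u),2,col,-1)
            if r==.06: cv2.putText(im,str(q),tuple(int(v)+3 for v in u),0,.4,col)
    cv2.imwrite('pics/'+nm+'.png',im)
a=cv2.imread('pics/ovA.png')[60:300,280:560];b=cv2.imread('pics/ovB.png')[60:300,160:400]
cv2.imwrite('pics/ov.png',cv2.resize(np.hstack([a,b]),None,fx=1.5,fy=1.5))
E
```

```text
[0.51514779 0.1646846  0.36295669] [-2.5 -1.2 -0.1 -2.1  2.8  0.6 -1.5  4.3 -1.9  2.6 -3.3 -2.2 -0.8 -3.3
  2.6 -0.9]
axis [0.48514823 0.20142731 0.108     ]
0.037913604753815416 119.4608649955452 q clicks 0.06675106979077086
0.04062519499963444 120.65038215740495 q clicks 0.007275211697783846
```

View pics/ov.png

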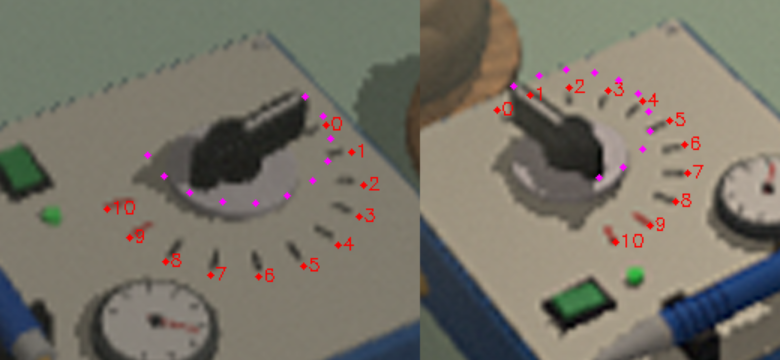

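The scene shows the pointer at the first click (q = 0): its tip matches mark 0 in both views. The target is therefore mark 4. I'll shut the gripper and travel to a spot above the panel, behind the pointer.

```bash
python3 -m inch '{"steps":[[[0,0,1.3,0.8,1.1,0,0],[0,0,2.6,1.6,2.2,0,0],[0,0,3.9,2.4,3.3,0,0],[0,0,5.2,3.2,4.4,0,0],[0,0,6.5,4,5.5,0,0],[0,0,7.8,4.6,6.6,0,0],[0,0,9,5.2,7.6,0,0],[0,0,10,5.7,8.4,0,0]]]}' 20
python3 -m inch '{"steps":[[[0,0,1.3,0,1.4,0,0],[0,0,2.6,0,2.8,0,0],[0,0,3.9,0,4.2,0,0],[0,0,5.2,0,5.7,0,0],[0,0,6.5,-0.1,7.2,0,0],[0,0,7.8,-0.2,8.7,0,0],[0,0,9,-0.3,10.2,0,0],[0,0,10,-0.3,11.6,0,0]]]}'
```

```text
clock: 2.0
tcp_pos: [0.4495, -0.2471, 0.2023]
eef_rot: [3.141, 0.0, 1.763]
ft_force: [1.1, -0.5, 0.2]
gripper_width: 0.0
grasp_force: 0.0
clock: 3.0
tcp_pos: [0.4364, 0.2171, 0.2025]
eef_rot: [-3.141, 0.001, -3.125]
ft_force: [1.2, -0.3, 0.4]
gripper_width: 0.0003
grasp_force: 0.0
```

```bash
python3 -m inch '{"steps":[[[0,0,1.3,0,0,0,0],[0,0,2.6,0,0,0,0],[0,0,3.7,0,0,0,0],[0,0,3.7,0,0,0,0]]]}'
cat > look.py <<'E'
import sys
from h import *
from scipy.spatial.transform import Rotation as R
p=np.load('p.npy'); s=arm.read_state()
T=np.eye(4);T[:3,:3]=R.from_euler('xyz',s['eef_rot']).as_matrix();T[:3,3]=s['tcp_pos']
t=sys.argv[1]; out=[]
for n in('wrist','scene','side'):
    c=shot(n,f'{n}{t}.png')
    Tc=T@c['T_tool_cam'] if n=='wrist' else np.array(c['cam_to_world'])
    im=cv2.cvtColor(c['image'],cv2.COLOR_RGB2BGR); k=1 if n=='wrist' else 4
    ax=topx(c,L(p,[[-.015,.045,.09]]),Tc)[0]
    if k==4: 
        o=(ax-[35,35]).astype(int); im=im[o[1]:o[1]+70,o[0]:o[0]+60]
    else: o=np.array([0,0])
    im=cv2.resize(im,None,fx=k,fy=k,interpolation=2)
    for q in range(11):
        an=np.radians(100-20*q)
        u=(topx(c,L(p,[[-.015+.06*np.cos(an),.045+.06*np.sin(an),.08]]),Tc)[0]-o)*k
        cv2.putText(im,str(q),tuple(int(v) for v in u),0,.4,(0,0,255))
    if n=='wrist':
        u=topx(c,L(p,[[-.015,.045,.106]]),Tc)[0]; cv2.circle(im,tuple(int(v) for v in u),3,(0,255,0),-1)
        h=im
    else: out.append(im)
v=np.vstack(out); v=cv2.resize(v,(240,560))
h=np.vstack([h,np.zeros((140,560,3),np.uint8)]); cv2.imwrite(f'pics/look{t}.png',np.hstack([h,v]))
print(s['tcp_pos'].round(4),np.degrees(s['eef_rot']).round(1),s['ft_force'].round(1),s['clock'])
E
python3 look.py 1
```

```text
clock: 3.5
tcp_pos: [0.4367, 0.2151, 0.202]
eef_rot: [3.141, 0.0, -2.614]
ft_force: [0.9, 0.4, -0.2]
gripper_width: -0.0002
grasp_force: 0.0
[0.4367 0.2151 0.202 ] [ 180.     0.  -149.8] [ 0.9  0.4 -0.2] 3.5
```

View pics/look1.png

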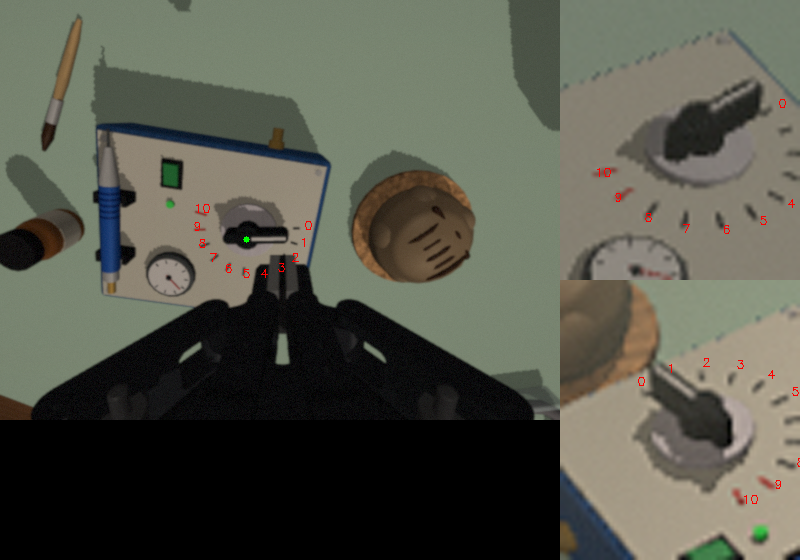

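The hub centre and the marks line up with the model, and the pointer is at mark 0. Next I go down partway and check.

```bash
python3 -m inch '{"steps":[[[0,0,0,0,0,-0.9,0],[0,0,0,0,0,-1.8,0],[0,0,0,0,0,-2.1,0],[0,0,0,0,0,-2.1,0]]]}'
python3 look.py 2
```

```text
clock: 4.15
tcp_pos: [0.4365, 0.2155, 0.1182]
eef_rot: [3.141, -0.0, -2.614]
ft_force: [0.2, -0.3, 0.6]
gripper_width: -0.0005
grasp_force: 0.0
[0.4365 0.2155 0.1182] [ 180.    -0.  -149.8] [ 0.2 -0.3  0.6] 4.15
```

View pics/look2.png

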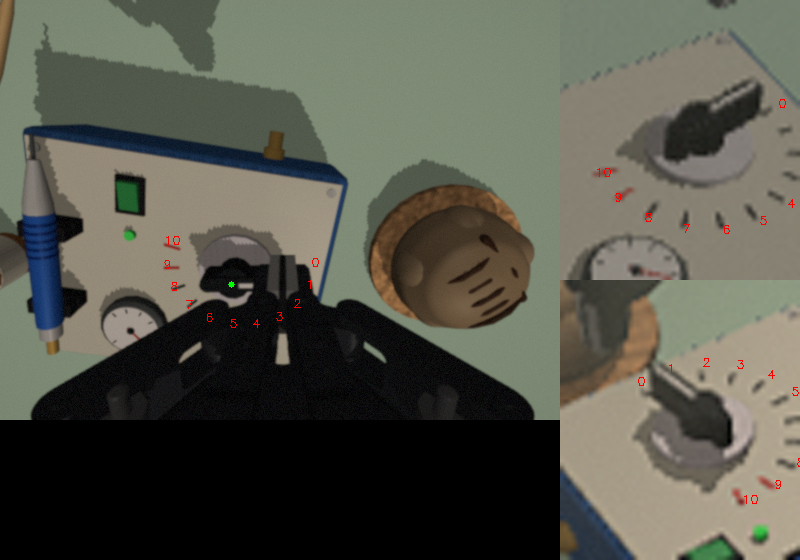

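```bash
python3 - <<'E'
from h import *
from scipy.spatial.transform import Rotation as R
p=np.load('p.npy'); s=arm.read_state()
T=np.eye(4);T[:3,:3]=R.from_euler('xyz',s['eef_rot']).as_matrix();T[:3,3]=s['tcp_pos']
c=arm.camera('wrist');Tc=T@c['T_tool_cam'];print(np.round(Tc,3).tolist())
for o in([0,0,0],[.011,0,0],[-.011,0,0],[0,.01,0]): print('tool',o,topx(c,(T@[*o,1])[:3],Tc)[0].round())
a=np.radians(100)
for r,w,z in((0,0,.106),(.042,0,.108),(.042,.006,.108),(.042,-.006,.108),(-.024,0,.108)):
    print('ptr',r,w,topx(c,L(p,[[-.015+r*np.cos(a)-w*np.sin(a),.045+r*np.sin(a)+w*np.cos(a),z]]),Tc)[0].round())
im=cv2.imread('pics/wrist2.png')[200:340,180:350]; im=cv2.convertScaleAbs(im,alpha=2,beta=20)
b=cv2.imread('pics/side2.png')[130:220,190:300]; b=cv2.convertScaleAbs(b,alpha=1.6,beta=10)
im=cv2.resize(im,(510,420),interpolation=2); b=cv2.resize(b,(280,229),interpolation=2)
o=np.zeros((420,790,3),np.uint8);o[:,:510]=im;o[:229,510:]=b;cv2.imwrite('pics/z.png',o)
E
```

```text
[[-0.504, -0.821, -0.269, 0.368], [0.864, -0.479, -0.157, 0.175], [-0.0, -0.311, 0.95, 0.291], [0.0, 0.0, 0.0, 1.0]]
tool [0, 0, 0] [282. 248.]
tool [0.011, 0, 0] [282. 232.]
tool [-0.011, 0, 0] [282. 263.]
tool [0, 0.01, 0] [298. 248.]
ptr 0 0 [232. 283.]
ptr 0.042 0 [290. 284.]
ptr 0.042 0.006 [290. 277.]
ptr 0.042 -0.006 [290. 292.]
ptr -0.024 0 [199. 285.]
```

View pics/z.png

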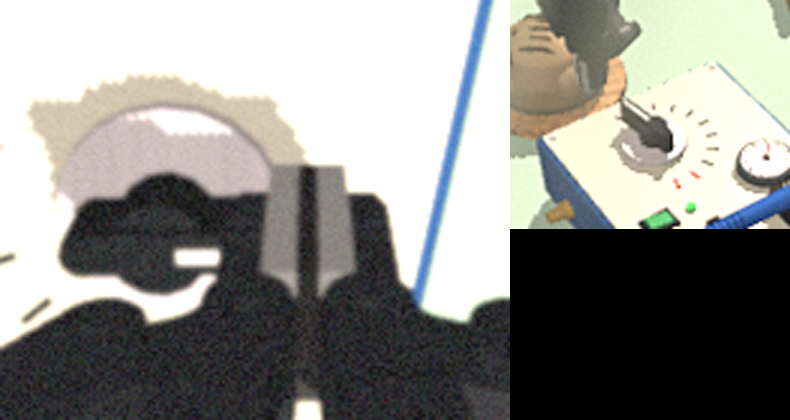

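```bash
python3 - <<'E'
from h import *
s=arm.read_state(); t=s['tcp_pos']; print(t)
yaw=s['eef_rot'][2]; x=np.array([np.cos(yaw),np.sin(yaw),0]); y=np.array([np.sin(yaw),-np.cos(yaw),0])
ims=[]
for n in('side','scene'):
    c=arm.camera(n); u=topx(c,t)[0]; o=(u-[30,35]).astype(int); k=8
    im=cv2.cvtColor(c['image'],cv2.COLOR_RGB2BGR)[o[1]:o[1]+60,o[0]:o[0]+50]
    im=cv2.resize(cv2.convertScaleAbs(im,alpha=1.8,beta=20),None,fx=k,fy=k,interpolation=2)
    for a in(-.011,.011):
        for b in(-.0075,.0075):
            for z,col in((0,(0,0,255)),(.02,(0,255,0))):
                w=(topx(c,t+a*x+b*y+[0,0,z])[0]-o)*k; cv2.circle(im,tuple(int(v) for v in w),3,col,-1)
    ims.append(im)
cv2.imwrite('pics/z2.png',np.hstack(ims))
E
```

```text
[0.43724189 0.21549926 0.11913702]
```

View pics/z2.png

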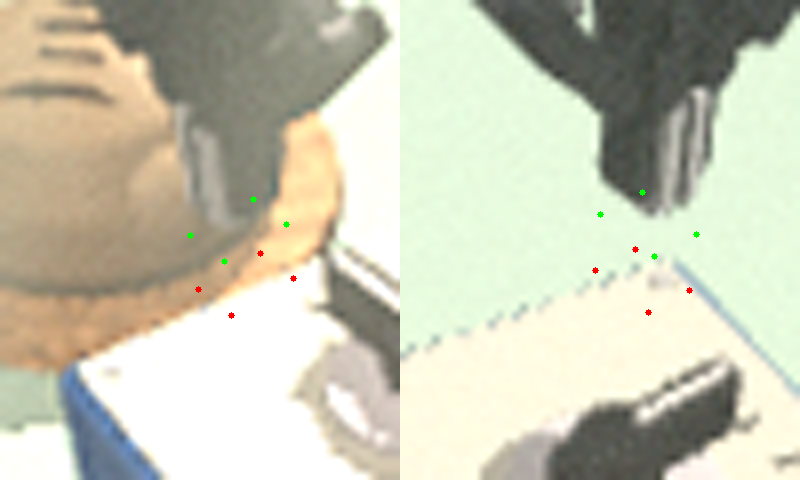

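```bash
python3 - <<'E'
from h import *
from scipy.spatial.transform import Rotation as R
from scipy.optimize import least_squares
s=arm.read_state();T=np.eye(4);T[:3,:3]=R.from_euler('xyz',s['eef_rot']).as_matrix();T[:3,3]=s['tcp_pos']
c={n:arm.camera(n) for n in('wrist','side','scene')}; t=s['tcp_pos']
print('T_tool_cam',np.round(c['wrist']['T_tool_cam'],3).tolist())
M={n:(T@c[n]['T_tool_cam'] if n=='wrist' else np.array(c[n]['cam_to_world'])) for n in c}
off={n:(topx(c[n],t)[0]-[30,35]).astype(int) for n in('side','scene')}
vs=off['side']+np.array([235,228])/8; vc=off['scene']+np.array([655-400,215])/8; vw=np.array([270,255.])
Ti=np.linalg.inv(T)
r=least_squares(lambda P:np.r_[topx(c['side'],P)[0]-vs,topx(c['wrist'],P,M['wrist'])[0]-vw],t)
print('corner +x-y tool',(Ti@[*r.x,1])[:3].round(4),r.fun.round(1))
# scene: corner (-x,-y) assume symmetric: unknown (a,b,z): +x-y=(a,-b,z), -x-y=(-a,-b,z)
g=lambda v:np.r_[topx(c['side'],(T@[v[0],-v[1],v[2],1])[:3])[0]-vs,topx(c['wrist'],(T@[v[0],-v[1],v[2],1])[:3],M['wrist'])[0]-vw,topx(c['scene'],(T@[-v[0],-v[1],v[2],1])[:3])[0]-vc]
r=least_squares(g,[.011,.01,0]); print(r.x.round(4),r.fun.round(1))
E
```

```text
T_tool_cam [[0.0, 0.951, 0.31, 0.08], [1.0, -0.0, -0.0, -0.0], [-0.0, 0.31, -0.951, -0.171], [0.0, 0.0, 0.0, 1.0]]
corner +x-y tool [ 0.0087 -0.0069 -0.0278] [-1.1  1.1 -0.   0.4]
[ 0.0097  0.0068 -0.03  ] [-1.6  0.5 -0.1  0.6  0.1  1.1]
```

The pictures put the visible fingertip about 29 mm above the reported TCP. I'll descend stepwise with force checks.

```bash
python3 -m inch '{"steps":[[[0,0,0,0,0,-0.3,0],[0,0,0,0,0,-0.6,0],[0,0,0,0,0,-0.85,0],[0,0,0,0,0,-0.85,0]]]}'
python3 -m inch '{"steps":[[[0,0,0,0,0,-0.05,0],[0,0,0,0,0,-0.1,0],[0,0,0,0,0,-0.1,0]]]}'
python3 -m inch '{"steps":[[[0,0,0,0,0,-0.05,0],[0,0,0,0,0,-0.1,0],[0,0,0,0,0,-0.1,0]]]}'
```

```text
clock: 5.1
tcp_pos: [0.436, 0.2152, 0.0831]
eef_rot: [3.141, -0.001, -2.613]
ft_force: [-0.3, -0.2, -0.1]
gripper_width: 0.0002
grasp_force: 0.0
clock: 5.48
tcp_pos: [0.4367, 0.2152, 0.0801]
eef_rot: [-3.141, 0.0, -2.613]
ft_force: [0.0, -0.6, 0.2]
gripper_width: 0.0002
grasp_force: 0.0
clock: 5.85
tcp_pos: [0.4365, 0.2152, 0.0759]
eef_rot: [-3.142, -0.0, -2.613]
ft_force: [-0.4, 0.5, 0.7]
gripper_width: 0.0004
grasp_force: 0.0
```

```bash
python3 -m inch '{"steps":[[[0,0,0,0,0,-0.05,0],[0,0,0,0,0,-0.1,0],[0,0,0,0,0,-0.1,0]]]}'
python3 -m inch '{"steps":[[[0,0,0,0,0,-0.05,0],[0,0,0,0,0,-0.1,0],[0,0,0,0,0,-0.13,0]]]}'
python3 - <<'E'
from h import *
s=arm.read_state(); t=s['tcp_pos']; print(t)
ims=[]
for n in('side','scene'):
    c=arm.camera(n); u=topx(c,t+[0,0,.029])[0]; o=(u-[25,25]).astype(int); k=8
    im=cv2.cvtColor(c['image'],cv2.COLOR_RGB2BGR)[o[1]:o[1]+60,o[0]:o[0]+50]
    im=cv2.resize(cv2.convertScaleAbs(im,alpha=1.6,beta=10),None,fx=k,fy=k,interpolation=2)
    w=(u-o)*k; cv2.circle(im,tuple(int(v) for v in w),3,(0,0,255),-1)
    ims.append(im)
cv2.imwrite('pics/z3.png',np.hstack(ims))
E
```

```text
clock: 6.22
tcp_pos: [0.4365, 0.2152, 0.0719]
eef_rot: [3.142, -0.0, -2.613]
ft_force: [0.7, 0.9, -0.5]
gripper_width: 0.0
grasp_force: 0.0
clock: 6.6
tcp_pos: [0.4366, 0.2152, 0.0667]
eef_rot: [-3.142, -0.0, -2.613]
ft_force: [-0.1, -0.4, 0.4]
gripper_width: -0.0001
grasp_force: 0.0
[0.43660704 0.21523296 0.06670495]
```

View pics/z3.png

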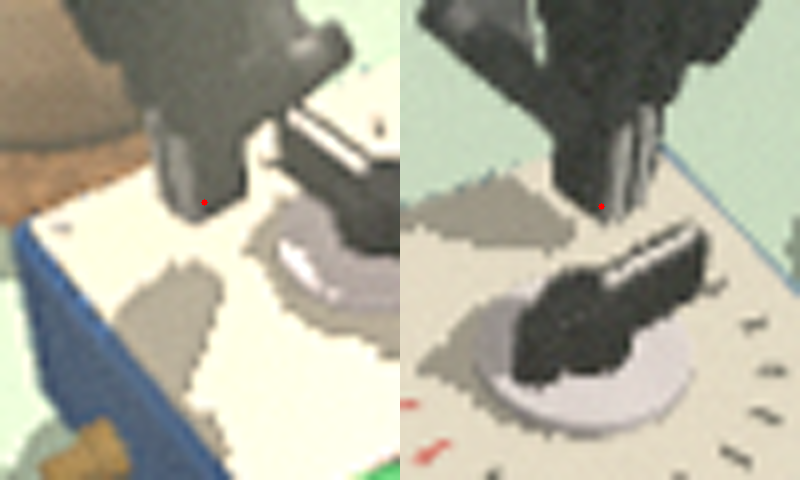

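```bash
python3 - <<'E'
from h import *
ax=np.array([.4851,.2014])
def F(g,d=.017):
    t=np.radians(120.8-g); u=np.array([np.cos(t),np.sin(t)]); return ax+.036*u+d*np.array([-u[1],u[0]])
print('app',(F(0)-arm.read_state()['tcp_pos'][:2])/.04)
for a,b in((0,16),(16,32),(32,48),(48,64),(64,80)):
    print(a,F(a).round(4),[(-k/8,*((F(a+k)-F(a))/.04).round(2)) for k in range(2,17,2)])
E
python3 -m inch '{"steps":[[[0,0,0,0.1,0.06,0,0],[0,0,0,0.2,0.12,0,0],[0,0,0,0.3,0.17,0,0],[0,0,0,0.35,0.2,0,0],[0,0,0,0.39,0.22,0,0],[0,0,0,0.39,0.22,0,0]]]}'
```

```text
app [0.38796474 0.20935121]
0 [0.4521 0.2236] [(-0.25, np.float64(0.02), np.float64(0.03)), (-0.5, np.float64(0.04), np.float64(0.06)), (-0.75, np.float64(0.06), np.float64(0.08)), (-1.0, np.float64(0.09), np.float64(0.11)), (-1.25, np.float64(0.11), np.float64(0.13)), (-1.5, np.float64(0.13), np.float64(0.16)), (-1.75, np.float64(0.16), np.float64(0.18)), (-2.0, np.float64(0.19), np.float64(0.21))]
16 [0.4595 0.2319] [(-0.25, np.float64(0.03), np.float64(0.02)), (-0.5, np.float64(0.05), np.float64(0.04)), (-0.75, np.float64(0.08), np.float64(0.06)), (-1.0, np.float64(0.11), np.float64(0.08)), (-1.25, np.float64(0.14), np.float64(0.1)), (-1.5, np.float64(0.17), np.float64(0.12)), (-1.75, np.float64(0.2), np.float64(0.13)), (-2.0, np.float64(0.23), np.float64(0.15))]
32 [0.4689 0.2377] [(-0.25, np.float64(0.03), np.float64(0.01)), (-0.5, np.float64(0.06), np.float64(0.03)), (-0.75, np.float64(0.1), np.float64(0.04)), (-1.0, np.float64(0.13), np.float64(0.05)), (-1.25, np.float64(0.16), np.float64(0.06)), (-1.5, np.float64(0.2), np.float64(0.06)), (-1.75, np.float64(0.23), np.float64(0
[... 249 characters left out ...]
1.25, np.float64(0.17), np.float64(0.01)), (-1.5, np.float64(0.21), np.float64(0.01)), (-1.75, np.float64(0.24), np.float64(0.0)), (-2.0, np.float64(0.28), np.float64(0.0))]
64 [0.4906 0.2408] [(-0.25, np.float64(0.03), np.float64(-0.01)), (-0.5, np.float64(0.07), np.float64(-0.01)), (-0.75, np.float64(0.1), np.float64(-0.02)), (-1.0, np.float64(0.14), np.float64(-0.03)), (-1.25, np.float64(0.17), np.float64(-0.04)), (-1.5, np.float64(0.2), np.float64(-0.05)), (-1.75, np.float64(0.23), np.float64(-0.06)), (-2.0, np.float64(0.27), np.float64(-0.08))]
clock: 7.45
tcp_pos: [0.4521, 0.2241, 0.0668]
eef_rot: [3.142, -0.0, -2.613]
ft_force: [-1.8, -0.6, 0.4]
gripper_width: -0.0001
grasp_force: 0.6
```

```bash
python3 -m inch '{"steps":[[[0,0,-0.25,0.02,0.03,0,0],[0,0,-0.5,0.04,0.06,0,0],[0,0,-0.75,0.06,0.08,0,0],[0,0,-1,0.09,0.11,0,0]]]}'
python3 -m inch '{"steps":[[[0,0,-0.25,0.02,0.02,0,0],[0,0,-0.5,0.04,0.05,0,0],[0,0,-0.75,0.07,0.07,0,0],[0,0,-1,0.1,0.1,0,0]]]}'
python3 look.py 4
```

```text
clock: 7.95
tcp_pos: [0.4559, 0.2286, 0.0668]
eef_rot: [-3.142, 0.0, -2.755]
ft_force: [-2.1, 0.8, -0.6]
gripper_width: -0.0001
grasp_force: 0.7
clock: 8.45
tcp_pos: [0.46, 0.2326, 0.0669]
eef_rot: [-3.142, 0.0, -2.895]
ft_force: [-0.5, -0.2, -0.2]
gripper_width: -0.0002
grasp_force: 0.0
[0.46   0.2326 0.0669] [-180.     0.  -165.9] [-0.5 -0.2 -0.2] 8.45
```

View pics/look4.png

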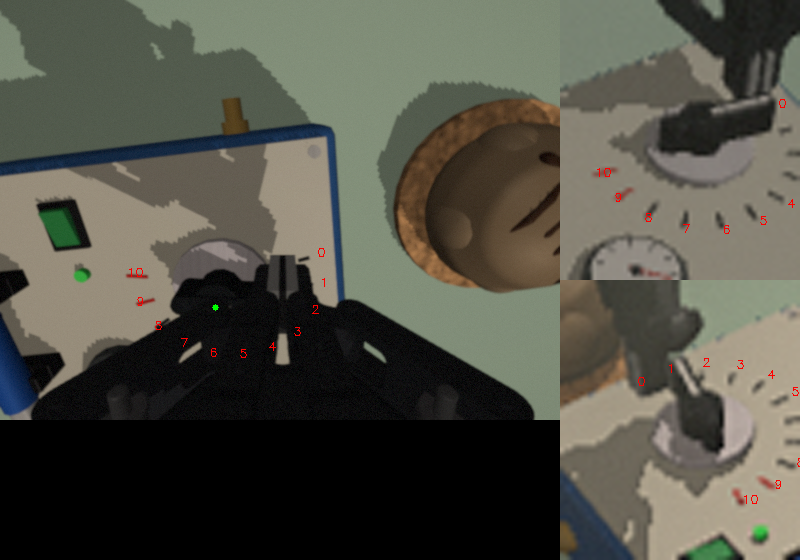

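The pointer snapped to mark 1 and the force fell to zero. On to clicks 2 and 3.

```bash
python3 -m inch '{"steps":[[[0,0,-0.25,0.03,0.02,0,0],[0,0,-0.5,0.05,0.04,0,0],[0,0,-0.75,0.08,0.06,0,0],[0,0,-1,0.11,0.08,0,0],[0,0,-1.25,0.14,0.1,0,0]]]}'
python3 -m inch '{"steps":[[[0,0,-0.25,0.03,0.02,0,0],[0,0,-0.5,0.06,0.03,0,0],[0,0,-0.75,0.09,0.05,0,0],[0,0,-1,0.12,0.06,0,0],[0,0,-1.25,0.15,0.07,0,0]]]}'
python3 -m inch '{"steps":[[[0,0,-0.25,0.03,0.01,0,0],[0,0,-0.5,0.07,0.02,0,0],[0,0,-0.75,0.1,0.03,0,0],[0,0,-1,0.14,0.04,0,0]]]}'
```

```text
clock: 9.22
tcp_pos: [0.4653, 0.2363, 0.0667]
eef_rot: [-3.141, -0.0, -3.069]
ft_force: [-2.4, -3.0, -0.1]
gripper_width: 0.0003
grasp_force: 1.6
clock: 9.85
tcp_pos: [0.4716, 0.2393, 0.0669]
eef_rot: [3.142, 0.0, 3.039]
ft_force: [1.2, -0.7, 0.2]
gripper_width: 0.0
grasp_force: 0.0
clock: 10.35
tcp_pos: [0.4767, 0.2408, 0.0668]
eef_rot: [-3.141, -0.001, 2.9]
ft_force: [-4.0, -0.9, 2.0]
gripper_width: 0.0002
grasp_force: 1.8
```

```bash
python3 -m inch '{"steps":[[[0,0,-0.25,0.03,0,0,0],[0,0,-0.5,0.07,0,0,0],[0,0,-0.75,0.1,0.01,0,0],[0,0,-1,0.14,0.01,0,0],[0,0,-1.25,0.17,0.01,0,0],[0,0,-1.5,0.21,0.01,0,0]]]}'
python3 -m inch '{"steps":[[[0,0,-0.25,0.03,0,0,0],[0,0,-0.5,0.07,0,0,0],[0,0,-0.75,0.1,0,0,0],[0,0,-1,0.14,-0.01,0,0]]]}'
python3 - <<'E'
from h import *
s=arm.read_state(); d=s['tcp_pos'][:2]-[.4851,.2014]; th=s['eef_rot'][2]-np.pi/2
u=np.array([np.cos(th),np.sin(th)]); print(120.8-np.degrees(th)%360,d@u,d@[-u[1],u[0]])
E
```

```text
clock: 11.1
tcp_pos: [0.4856, 0.2412, 0.0669]
eef_rot: [-3.142, 0.0, 2.69]
ft_force: [0.1, 0.3, -0.3]
gripper_width: 0.0
grasp_force: 0.0
clock: 11.6
tcp_pos: [0.4907, 0.241, 0.0668]
eef_rot: [-3.141, -0.0, 2.551]
ft_force: [-3.3, 1.2, 1.0]
gripper_width: -0.0001
grasp_force: 2.0
64.64211351564057 0.03603787077597157 0.017384401260506433
```

Click 3 is done and the finger is now loading click 4, so I go carefully to about 74°.

```bash
python3 -m inch '{"steps":[[[0,0,-0.25,0.03,-0.01,0,0],[0,0,-0.5,0.07,-0.01,0,0],[0,0,-0.75,0.1,-0.02,0,0],[0,0,-1,0.13,-0.03,0,0],[0,0,-1.15,0.155,-0.035,0,0],[0,0,-1.15,0.155,-0.035,0,0]]]}'
```

```text
clock: 12.35
tcp_pos: [0.4973, 0.2394, 0.0669]
eef_rot: [-3.142, 0.0, 2.392]
ft_force: [-0.2, 0.3, -0.1]
gripper_width: -0.0
grasp_force: 0.0
```

```bash
python3 -m inch '{"steps":[[[0,0,0,-0.15,0.14,0,0],[0,0,0,-0.3,0.28,0,0],[0,0,0,-0.4,0.37,0.5,0],[0,0,0,-0.4,0.37,1.5,0],[0,0,0,-0.4,0.37,2.7,0],[0,0,0,-0.4,0.37,3.5,0],[0,0,0,-0.8,-1,3.8,0],[0,0,0,-1.2,-2.4,3.8,0]]]}'
python3 look.py 5
```

```text
clock: 13.35
tcp_pos: [0.4488, 0.1431, 0.2208]
eef_rot: [3.14, 0.001, 2.394]
ft_force: [1.2, -0.3, -1.0]
gripper_width: 0.0002
grasp_force: 0.0
[0.4488 0.1431 0.2208] [1.799e+02 1.000e-01 1.372e+02] [ 1.2 -0.3 -1. ] 13.35
```

View pics/look5.png

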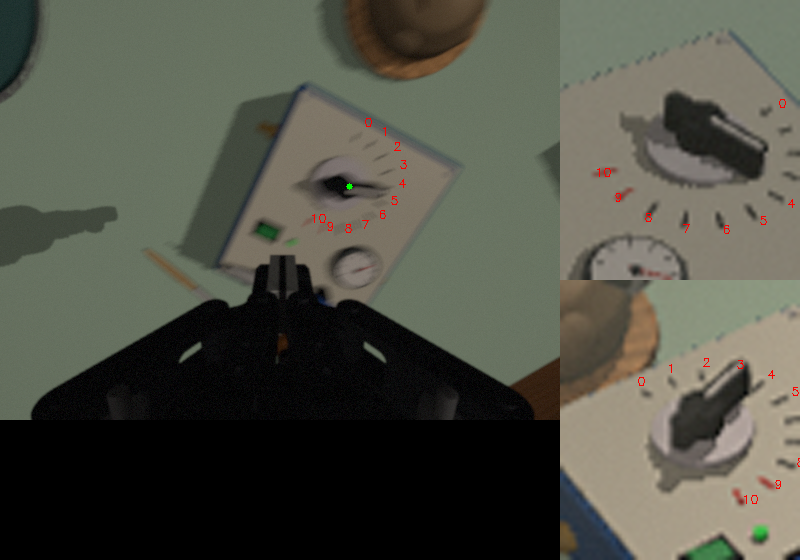

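```bash
python3 -m inch '{"steps":[[[0,0,0,0,0,0,0],[0,0,0,0,0,0,0],[0,0,0,0,0,0,0]]]}' | head -2; python3 - <<'E'
from h import *
p=np.load('p.npy')
for n in('side','scene'):
    c=arm.camera(n); o=(topx(c,L(p,[[-.015,.045,.09]]))[0]-[35,35]).astype(int)
    for q in(3,4,5):
        a=np.radians(100-20*q); u=(topx(c,L(p,[[-.015+.042*np.cos(a),.045+.042*np.sin(a),.108]]))[0]-o)*4
        print(n,q,u+[560,280 if n=='side' else 0])
E
```

```text
clock: 13.88
tcp_pos: [0.4491, 0.1443, 0.2188]
side 3 [724.37702539 352.17977976]
side 4 [746.55952429 359.30108275]
side 5 [763.56502385 371.26473521]
scene 3 [778.79274353 137.26089542]
scene 4 [766.3506539  153.69202539]
scene 5 [745.79303725 165.75678677]
```

The observed tips, about (745,362) in the side view and (765,150) in the scene view, match click 4.

```bash
python3 -c "
from plant import arm
print(arm.hand_in())"
```

```text
the job is handed in; nothing more can be done
None
```

I pushed the dial pointer clockwise by exactly four clicks, from click 0 to click 4; the last pictures show it resting there with the arm clear, and the job was handed in at about 14 s (no verdict returned).

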